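# Sweep the draughts pieces into the games tray

### The job

Tidy up after the game: with your fingertips, sweep the three flat round draughts pieces across the table and in through the open side of the three-sided wooden tray, so that each one lies flat and wholly inside it. Only push them along the tabletop, do not pick any up, and leave everything else on the table where it is.

Things in the scene. Friction and masses are not known exactly. Their poses are not given: they have to be found in the camera images.
- piece1_center (a point): A flat round pale-wood draughts piece, a disc 40 mm in diameter and 12 mm thick, about 15 g, loose, lying flat on the table to the robot's right. The point is the disc's centre, half-way up (6 mm above the table).
- piece2_center (a point): A second identical draughts piece, lying near the middle. The point is its centre, half-way up.
- piece3_center (a point): A third identical draughts piece, lying to the robot's left. The point is its centre, half-way up.
- tray: Three-sided fixed tray, dark wood, grey felt floor flush with the table (no lip), beyond the pieces, open towards the robot. Inside 200 mm wide (its y), 130 mm deep (its x); walls 10 mm thick, 22 mm high. Origin: centre of the inner floor, table height; -x points out of the open side. Open edge at x = -65 mm, back wall at x = +65 mm, side walls at y = -100 and +100 mm (inner faces).
- pawn: A small standing pale-wood game pawn, 28 mm across and 45 mm high, between the pieces and a little nearer the robot; to be left alone. Origin at the centre of its underside, z up.
- votive: A small round white candle holder, 36 mm across and 34 mm high, between the pieces and a little nearer the robot; to be left alone. Origin at the centre of its underside, z up.
- mug: A blue mug, 80 mm across and 90 mm high with a handle, off to the right; to be left alone. Origin at the centre of its underside.
- remote: A black remote control lying flat, 165 x 42 x 18 mm (x, y, z), off to the left; to be left alone. Origin at the centre of its underside.
- fruit_bowl: A glass bowl of fruit, 200 mm across and about 135 mm high to the top of the fruit's stalk, beyond and to the left; to be left alone. Origin at the centre of its underside.
- glasses: Black reading glasses standing open on a magazine (fixed, 210 x 280 x 8 mm) beyond and to the right, about 125 mm wide, 130 mm long and 44 mm high; to be left alone. Origin under the middle of the lens frame, on the magazine's top; the arms run to its +x.
There are look-alikes about, which are no part of the job. Leave any orange or turquoise look-alike of the part that bears piece3_center alone.

How it is judged (in metres and radians):
At the end, for the whole second after the job is handed in: Each of the three pieces lies flat on the table (centre below 10 mm) and wholly inside the tray: its centre at least 18 mm inside the open edge and between the walls; the pawn, candle holder, mug, remote control, fruit bowl and glasses are each within 20 mm of where they started (x of piece1_center in the frame of tray between -0.047 and 0.07 m and y of piece1_center in the frame of tray between -0.1 and 0.1 m and height (world z) of each of piece1_center, piece2_center, piece3_center below 0.01 m and x of piece2_center in the frame of tray between -0.047 and 0.07 m and y of piece2_center in the frame of tray between -0.1 and 0.1 m and x of piece3_center in the frame of tray between -0.047 and 0.07 m and y of piece3_center in the frame of tray between -0.1 and 0.1 m and distance of each of pawn, votive, mug, remote, fruit_bowl, glasses from where it was at the start of the episode below 0.02 m); the robot touches nothing.
It fails at once if a draughts piece is lifted off the table (its centre more than 22 mm up) (height (world z) of any of piece1_center, piece2_center, piece3_center above 0.022 m).
It fails at once if something that should be left alone is moved more than 20 mm (distance of any of pawn, votive, mug, remote, fruit_bowl, glasses from where it was at the start of the episode above 0.02 m).
It fails at once if the pawn, candle holder or mug is tipped over (angle between any of pawn, votive, mug's own z axis and vertical above 0.5 rad).
It also fails if it takes over 67 s, if anything falls off the work surface, if the arm or the gripper's body presses on something with over 40 N, if the wrist force passes 120 N, or if a joint passes its speed limit or range.

### The arm

A 6-joint arm with a two-finger parallel gripper is mounted at the origin on the work surface. World frame = base frame: x ahead of the robot, y to its left, z up, the work surface at z = 0. Lengths are in mm, angles in rad, forces in N, time in s.
With the tool pointing down it reaches from about 325 to 900 mm from the base axis. Payload 6.1 kg.
Tool frame: the origin (TCP) lies at the very end of the fingers, on their centre line; the grasp point (between the pads) lies 19 mm behind it (grasp_offset is the distance from the TCP to the grasp point, in mm); x points along the fingers, y is the direction in which the jaws open and shut, and the axes are right-handed (so a half turn about x gives the same grasp; the last joint's range is limited). The gripper opens to 87 mm and grips with 3 to 60 N. Pads are 19 mm wide; open, the fingers measure 117 mm over their backs; the gripper's body (75 mm by 190 mm) begins 51 mm behind the grasp point.
Start: joints at [0.995, 0.22, 1.526, -0, 1.395, -0.126], TCP at [271.738, 562.827, 222.538] pointing down, gripper open.
Joint ranges: [-2.98, 2.98], [-0.91, 2.08], [0.09, 2.57], [-1.24, 4.39], [0.2, 2.65], [-2.68, 2.68]. Speed limits (rad/s): [2.57, 2.57, 3.01, 3.14, 3.14, 3.14].

### API

Orientations are given as a rotation vector (axis times angle).
In Python, from cell import observe, capture, camera_model, job_done, grasp_offset gives the robot as it stands.
- The arm moves only by the tool drive_tool, never from a script. Its argument "commands" is a list that holds one entry, the list of rows, each a list of 5 numbers: the shift along the tool's x, y, z in mm, then the turn about the tool's x in degrees, then the opening, from -1 (shut) to 1 (fully open), so that 0 is half open. A call has 1 to 10 rows; each row is the pose to reach, as a shift and turn from the pose commanded when the call began, along the tool's axes at that moment; what a row does not reach only later rows make up. A row lasts 1/10 s, in which the tool goes at most 50 mm and 8.59 degrees, less where a joint would pass 70% of its speed; a pose out of reach is approached as far as the arm can. A call with a gripper value outside its range is refused whole. The fingers move at their own pace and stop on an object; the grip force is fixed at half the most. Time passes only in rows, so rows that repeat a pose let the fingers close. It gives the time, the measured TCP pose, the force and the opening at its end, in the units of the state.
- observe(): the state, without advancing time (a new reading comes with each control period).
- capture(name): name is "scene" or "top"; returns (picture, depth): 400x640x3 uint8, red, green, blue; 400x640 float32, mm along the optical axis (not along the pixel's ray), 0 where there is no reading.
- camera_model(name): a dict with "K" (3x3 intrinsics, pixels), "camera_from_world" (4x4, takes a point from world to camera coordinates). Camera axes: x right, y down, z forward; pixel columns grow to the right and rows downward; lengths in mm; the calibration is good to about 2 mm. A picture is of the moment at which its call begins. camera_model takes no time and is no camera call.
- job_done(): hands the job in, once; it reports no verdict.
The state is a dict: "time": time; "qpos": joint angles; "joint_velocities": joint speeds; "joint_efforts": joint torques, N m; "position": TCP position; "eef_rot": TCP orientation; "contact_force": force on the tool from outside, world axes, zero at the start; "moment": the same for the moment, N m; "opening": finger opening in mm.
Only numpy, scipy, OpenCV 4.12 (cv2) and the standard library are available. Lean on these libraries where they do the work, as an engineer would, in place of code of your own. Each camera call takes 0.05 s, during which the arm holds its last target. There are 200 camera calls.

## Working session

There is one attempt and no reset: what is moved stays moved. The work goes in short steps, Python scripts to look and compute and a tool call to move; the robot and the scene stay as the last step left them, time stands still between calls to the robot, and variables do not carry over. Pictures are saved under pics/ and viewed, about 8 in all and at most 12, crops included, and the job is handed in when it is done.

Besides the shell and the picture viewer there is one more tool, called after ">>>" as name(argument=value, ...), one argument or row to a line, values as JSON. drive_tool: Moves the arm, as the interface text tells. Its arguments: {"type":"object","properties":{"commands":{"type":"array","items":{"type":"array","items":{"type":"array","items":{"type":"number"}}}}},"required":["commands"]}

```bash
ls; mkdir -p pics; python3 - <<'E'
from cell import *
import cv2,numpy as np
s=observe();print({k:np.round(s[k],3) for k in s})
for n in("top","scene"):
    p,d=capture(n);cv2.imwrite(f"pics/{n}0.png",cv2.cvtColor(p,cv2.COLOR_RGB2BGR));np.savez(f"{n}0.npz",p=p,d=d)
    m=camera_model(n);print(n,m["K"],np.round(m["camera_from_world"],3))
E
```

```text
pics
{'time': np.float64(0.0), 'qpos': array([ 0.995,  0.221,  1.528,  0.   ,  1.395, -0.126]), 'joint_velocities': array([-0.   , -0.001,  0.   ,  0.   ,  0.001,  0.001]), 'joint_efforts': array([ 1.0000e-03, -4.9462e+01, -3.8737e+01,  7.0000e-02,  5.7000e-02,
       -0.0000e+00]), 'position': array([271.415, 562.314, 221.472]), 'eef_rot': array([ 0.351,  1.543, -0.354]), 'contact_force': array([-0.748,  0.942, -0.414]), 'moment': array([-0.002, -0.051,  0.013]), 'opening': np.float64(86.788)}
top [[497.54348395   0.         326.29800741]
 [  0.         497.54348395 202.20107329]
 [  0.           0.           1.        ]] [[-4.000000e-03 -1.000000e+00  1.000000e-02 -1.873600e+01]
 [-9.820000e-01  2.000000e-03 -1.890000e-01  5.844570e+02]
 [ 1.890000e-01 -1.100000e-02 -9.820000e-01  1.446211e+03]
 [ 0.000000e+00  0.000000e+00  0.000000e+00  1.000000e+00]]
scene [[433.21479783   0.         323.09289859]
 [  0.         433.21479783 195.44221575]
 [  0.           0.           1.        ]] [[-8.260000e-01  5.640000e-01 -2.000000e-03  4.806900e+02]
 [ 3.550000e-01  5.170000e-01 -7.790000e-01 -1.708040e+02]
 [-4.380000e-01 -6.440000e-01 -6.270000e-01  1.315647e+03]
 [ 0.000000e+00  0.000000e+00  0.000000e+00  1.000000e+00]]
```

View pics/top0.png

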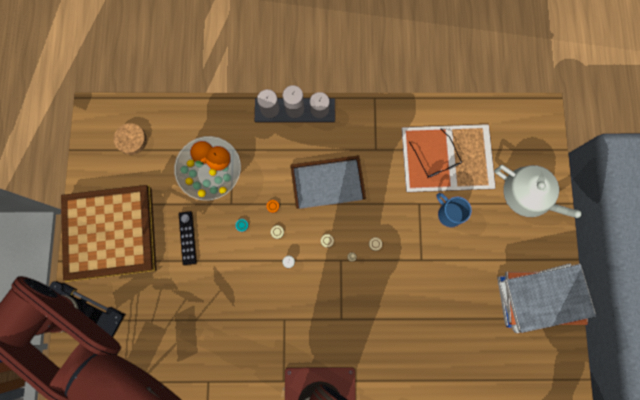

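View pics/scene0.png

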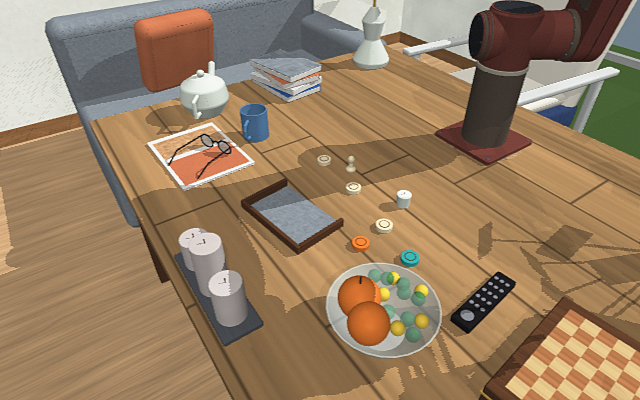

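Top view: the pale pieces are at (277,232), (327,241) and (376,244). The orange (273,206) and turquoise (242,225) discs are look-alikes to leave. The votive is at (289,262), the pawn at (351,257) and the tray at about (328,183). I'll confirm with one enlarged crop and measure.

```bash
cat > h.py <<'E'
from cell import *
import cv2,numpy as np
def ray(n,uv,z):
    m=camera_model(n);T=m["camera_from_world"];R=T[:3,:3];c=-R.T@T[:3,3]
    d=R.T@np.linalg.inv(m["K"])@np.array([uv[0],uv[1],1.]);return c+d*(z-c[2])/d[2]
def pix(n,P):
    m=camera_model(n);q=m["camera_from_world"]@np.append(P,1.);q=m["K"]@q[:3];return q[:2]/q[2]
def pale(p):
    hsv=cv2.cvtColor(p,cv2.COLOR_RGB2HSV)
    return hsv
def refine(p,uv,r=11):
    # blob around uv differing from the local table colour
    u,v=map(int,uv);w=p[v-r:v+r+1,u-r:u+r+1]
    lab=cv2.cvtColor(w,cv2.COLOR_RGB2LAB).astype(int)
    m=((lab[...,0]-0.9*(lab[...,2]-128))>cv2.threshold(np.clip(lab[...,0]-0.9*(lab[...,2]-128),0,255).astype(np.uint8),0,255,cv2.THRESH_OTSU)[0]).astype(np.uint8)
    m=cv2.morphologyEx(m,cv2.MORPH_CLOSE,np.ones((5,5),np.uint8))
    k,l,st,c=cv2.connectedComponentsWithStats(m);i=1+np.argmax(st[1:,4])
    return c[i]+[u-r,v-r],st[i]
E
python3 - <<'E'
from h import *
p=np.load("top0.npz")["p"];d=np.load("top0.npz")["d"]
for n,uv,z in[("p1",(376,244),12),("p2",(327,241),12),("p3",(277,232),12),("votive",(289,262),34),("pawn",(351,257),40),("orange",(273,206),12),("turq",(242,225),12)]:
    c,st=refine(p,uv);print(n,c.round(1),st[2:],ray("top",c,z).round(0), "raw",ray("top",uv,z).round(0))
# felt
hsv=cv2.cvtColor(p,cv2.COLOR_RGB2HSV)
m=np.zeros(p.shape[:2],np.uint8);m[150:215,285:372]=(p[150:215,285:372,2].astype(int)>p[150:215,285:372,0]-5).astype(np.uint8)*(p[150:215,285:372].sum(-1)>200)
m=cv2.morphologyEx(m,cv2.MORPH_OPEN,np.ones((5,5)))
cn=max(cv2.findContours(m,0,2)[0],key=cv2.contourArea)
b=cv2.boxPoints(cv2.minAreaRect(cn));print(b);print(np.array([ray("top",q,0) for q in b]).round(0))
c=p[140:280,225:395];cv2.imwrite("pics/crop0.png",cv2.cvtColor(cv2.resize(c,None,fx=4.5,fy=4.2,interpolation=2),cv2.COLOR_RGB2BGR))
s=np.load("scene0.npz")["p"]
for n,uv in[("p1",(324,160)),("p2",(354,188)),("p3",(384,226)),("votive",(404,192)),("pawn",(351,157))]:print(n,ray("scene",uv,12 if n[1] in"123" else(34 if n[0]=="v" else 44)).round(0))
for uv in[(244,205),(285,184),(341,222),(299,248)]:print("tray top outer",ray("scene",uv,22).round(0))
E
```

```text
p1 [375.1 243.4] [ 13  14 138] [ 464. -170.   12.] raw [ 462. -173.   12.]
p2 [326.3 240.3] [ 14  14 142] [474. -21.  12.] raw [472. -23.  12.]
p3 [276.7 231.7] [ 14  14 141] [501. 132.  12.] raw [500. 131.  12.]
votive [288.  261.5] [ 11  12 115] [408.  94.  34.] raw [407.  91.  34.]
pawn [351.5 256.5] [ 8  8 56] [422. -96.  40.] raw [420. -94.  40.]
orange [272.7 206.7] [ 23  23 428] [579. 145.  12.] raw [581. 144.  12.]
turq [241.  224.9] [ 13  13 137] [522. 242.  12.] raw [522. 238.  12.]
[[293.76855 167.7642 ]
 [356.51965 159.39738]
 [361.8559  199.4192 ]
 [299.1048  207.78603]]
[[ 707.   81.    0.]
 [ 734. -118.    0.]
 [ 604. -133.    0.]
 [ 578.   64.    0.]]
p1 [ 467. -163.   12.]
p2 [476. -15.  12.]
p3 [506. 138.  12.]
votive [403.  89.  34.]
pawn [426. -95.  44.]
tray top outer [ 743. -101.   22.]
tray top outer [ 619. -118.   22.]
tray top outer [586.  79.  22.]
tray top outer [709.  95.  22.]
```

View pics/crop0.png

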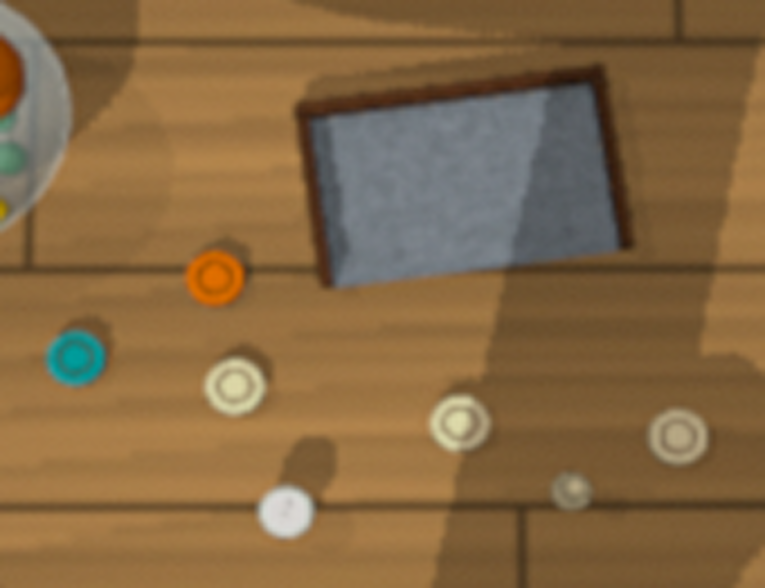

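Confirmed: the three cream discs are the pieces, at world (465,-167), (475,-18) and (503,135). They are 40 mm wide, about 14 px. I'll push each with the half-closed fingers cradling the disc, p2 first. Next is a helper that gives shifts in tool axes.

```bash
cat > g.py <<'E'
import sys
from cell import *
import numpy as np
from scipy.spatial.transform import Rotation as R
O=np.array([658.,-24.]);YAW=np.deg2rad(7.8)
c,s=np.cos(YAW),np.sin(YAW);M=np.array([[c,-s],[s,c]])
S=observe();P=S["position"];Q=R.from_rotvec(S["eef_rot"]).as_matrix()
print("t",round(float(S["time"]),2),"tray xy",(M.T@(P[:2]-O)).round(1),"z",P[2].round(1),"open",round(float(S["opening"]),1),"F",S["contact_force"].round(1),"z-head",round(float(np.degrees(np.arctan2(Q[1,2],Q[0,2])-YAW)),1),"x",Q[:,0].round(3),"q6",S["qpos"][5].round(2))
for a in sys.argv[1:]:   # tx,ty,z,heading of tool z in tray frame
    x,y,z,h=map(float,a.split(","))
    w=np.append(M@[x,y]+O,z);d=Q.T@(w-P)
    t=np.deg2rad(h)+YAW;l=Q.T@[np.cos(t),np.sin(t),0]
    turn=np.degrees(np.arctan2(-l[1],l[2]));turn=(turn+180)%360-180
    print(a,"world",w.round(0),"-> shift",d.round(1),"turn",turn.round(1))
E
python3 g.py -- 2>/dev/null | head -1; python3 g.py -240,30,120,0 -240,30,120,180
```

```text
t 0.1 tray xy [-303.4  633.4] z 221.6 open 87.0 F [ 0.8  0.1 -0. ] z-head -33.6 x [-0.001 -0.001 -1.   ] q6 -0.13
t 0.1 tray xy [-303.4  633.4] z 221.6 open 87.0 F [ 0.8  0.1 -0. ] z-head -33.6 x [-0.001 -0.001 -1.   ] q6 -0.13
-240,30,120,0 world [416. -27. 120.] -> shift [ 102.3 -467.5  386.5] turn -33.6
-240,30,120,180 world [416. -27. 120.] -> shift [ 102.3 -467.5  386.5] turn 146.4
```

>>> drive_tool(
  commands=[
    [[0,-467,386,-34,-0.36],[0,-467,386,-34,-0.36],[0,-467,386,-34,-0.36],[0,-467,386,-34,-0.36],[0,-467,386,-34,-0.36],[0,-467,386,-34,-0.36],[0,-467,386,-34,-0.36],[0,-467,386,-34,-0.36],[0,-467,386,-34,-0.36],[0,-467,386,-34,-0.36]],
  ],
)

```text
time: 1.1
position: [389.6, 80.9, 222.5]
eef_rot: [-0.113, 1.567, 0.113]
contact_force: [1.2, 0.7, -0.5]
opening: 28.7
```

```bash
python3 g.py -240,30,60,0 -232,30,5,0
```

```text
t 1.1 tray xy [-251.7  140.4] z 222.5 open 28.7 F [ 1.2  0.7 -0.5] z-head 0.4 x [ 0.  0. -1.] q6 -1.71
-240,30,60,0 world [416. -27.  60.] -> shift [ 162.5 -110.4   10.8] turn 0.4
-232,30,5,0 world [424. -26.   5.] -> shift [ 217.5 -110.5   18.7] turn 0.4
```

>>> drive_tool(
  commands=[
    [[0,-110,11,0,-0.36],[0,-110,11,0,-0.36],[0,-110,11,0,-0.36],[80,-110,11,0,-0.36],[120,-110,11,0,-0.36],[160,-110,11,0,-0.36],[160,-110,11,0,-0.36],[160,-110,11,0,-0.36]],
  ],
)

```text
time: 1.9
position: [414.6, -23.6, 61.2]
eef_rot: [-0.112, 1.573, 0.115]
contact_force: [-0.4, -0.6, -0.7]
opening: 27.7
```

```bash
python3 - <<'E'
from h import *
p,d=capture("scene");cv2.imwrite("pics/s1.png",cv2.cvtColor(cv2.resize(p[100:300,220:500],None,fx=2.8,fy=2.8,interpolation=2),cv2.COLOR_RGB2BGR))
E
python3 g.py -240,30,5,0
```

```text
t 1.95 tray xy [-239.1   32.6] z 63.4 open 27.8 F [0.8 0.1 1.5] z-head 0.5 x [-0.  0. -1.] q6 -1.96
-240,30,5,0 world [416. -27.   5.] -> shift [58.4 -2.6 -0.9] turn 0.5
```

View pics/s1.png

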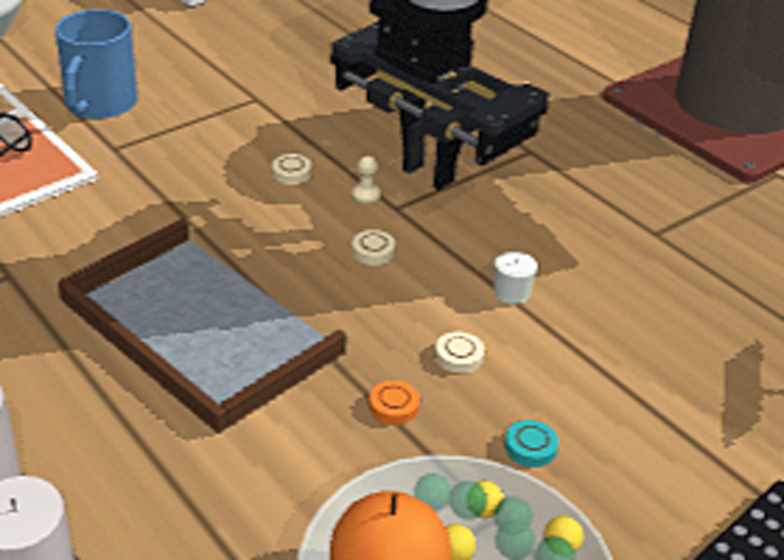

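The fingers (crop about (430,160)) are over clear table behind p2 (373,245) and clear of the pawn and votive. I'll descend and push p2 in.

>>> drive_tool(
  commands=[
    [[30,-2,0,0,-0.36],[57,-2,0,0,-0.36],[57,-2,0,0,-0.36],[57,-2,12,0,-0.36],[57,-2,24,0,-0.36],[57,-2,34,0,-0.36],[57,-2,44,0,-0.36],[57,-2,54,0,-0.36],[57,-2,64,0,-0.36],[57,-2,64,0,-0.36]],
  ],
)

```text
time: 2.95
position: [481.6, -17.3, 5.8]
eef_rot: [-0.113, 1.567, 0.113]
contact_force: [0.6, 0.7, 0.5]
opening: 27.7
```

```bash
python3 g.py 12,15,5,0
```

```text
t 2.95 tray xy [-173.8   30.6] z 5.8 open 27.7 F [0.6 0.7 0.5] z-head 0.5 x [ 0.001 -0.    -1.   ] q6 -1.91
12,15,5,0 world [668.  -8.   5.] -> shift [  1.1 -17.  185.7] turn 0.5
```

>>> drive_tool(
  commands=[
    [[0,-1,12,0,-0.36],[0,-2,24,0,-0.36],[0,-3,36,0,-0.36],[0,-4,48,0,-0.36],[0,-6,60,0,-0.36],[0,-7,72,0,-0.36],[0,-8,84,0,-0.36],[0,-9,96,0,-0.36],[0,-10,106,0,-0.36],[0,-10,106,0,-0.36]],
  ],
)

```text
time: 3.95
position: [587.3, -12.2, 5.6]
eef_rot: [-0.113, 1.567, 0.113]
contact_force: [-0.1, 0.3, -0.0]
opening: 27.8
```

```bash
python3 - <<'E'
from h import *
for n,a in(("scene",np.s_[100:300,220:500]),):
    p,d=capture(n);cv2.imwrite("pics/s2.png",cv2.cvtColor(cv2.resize(p[a],None,fx=2.5,fy=2.5,interpolation=2),cv2.COLOR_RGB2BGR))
E
python3 g.py 12,15,5,0
```

```text
t 4.0 tray xy [-69.3  21.5] z 5.4 open 28.0 F [ 0.4  0.  -0.2] z-head 0.4 x [-0. -0. -1.] q6 -1.87
12,15,5,0 world [668.  -8.   5.] -> shift [ 0.4 -7.1 81.2] turn 0.4
```

View pics/s2.png

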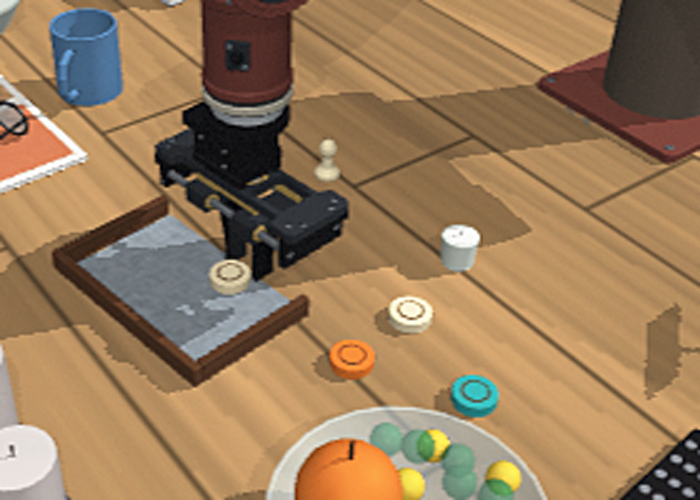

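p2 (crop (230,275)) is nested and entering the tray. I'll continue to depth, back off, then lift.

>>> drive_tool(
  commands=[
    [[0,-1,12,0,-0.36],[0,-2,24,0,-0.36],[0,-3,36,0,-0.36],[0,-4,48,0,-0.36],[0,-5,60,0,-0.36],[0,-6,70,0,-0.36],[0,-7,78,0,-0.36],[0,-7,80,0,-0.36],[0,-7,65,0,-0.36],[-50,-7,55,0,-0.36]],
  ],
)

```text
time: 5.0
position: [634.4, -10.3, 46.6]
eef_rot: [-0.11, 1.584, 0.116]
contact_force: [-0.4, -0.1, 0.2]
opening: 28.0
```

```bash
python3 g.py -70,0,65,0 -250,-143,65,30 -250,-143,5,30
```

```text
t 5.0 tray xy [-21.5  16.8] z 46.6 open 28.0 F [-0.4 -0.1  0.2] z-head 0.4 x [-0.016  0.002 -1.   ] q6 -1.85
-70,0,65,0 world [589. -34.  65.] -> shift [-17.7 -16.4 -48.9] turn 0.4
-250,-143,65,30 world [ 430. -200.   65.] -> shift [ -15.5 -158.  -230. ] turn -29.6
-250,-143,5,30 world [ 430. -200.    5.] -> shift [  44.5 -158.3 -229. ] turn -29.6
```

>>> drive_tool(
  commands=[
    [[-35,-8,-10,0,-0.36],[-40,-158,-230,-30,-0.36],[-40,-158,-230,-30,-0.36],[-40,-158,-230,-30,-0.36],[-40,-158,-230,-30,-0.36],[-40,-158,-230,-30,-0.36],[-40,-158,-230,-30,-0.36],[-40,-158,-230,-30,-0.36],[-40,-158,-230,-30,-0.36]],
  ],
)

```text
time: 5.9
position: [451.5, -175.3, 93.3]
eef_rot: [-0.52, 1.545, 0.469]
contact_force: [0.5, 1.0, 0.2]
opening: 27.8
```

```bash
python3 - <<'E'
from h import *
p,d=capture("top");
cv2.imwrite("pics/t3.png",cv2.cvtColor(cv2.resize(p[140:290,225:415],None,fx=4,fy=4,interpolation=2),cv2.COLOR_RGB2BGR))
E
python3 g.py  -250,-143,60,30 -250,-143,5,30
```

```text
t 5.95 tray xy [-224.9 -121.8] z 93.3 open 27.9 F [ 0.9  0.3 -0.4] z-head 28.3 x [-0.019 -0.04  -0.999] q6 -2.68
-250,-143,60,30 world [ 430. -200.   60.] -> shift [ 34.6  -6.1 -30.8] turn -1.7
-250,-143,5,30 world [ 430. -200.    5.] -> shift [ 89.6  -4.9 -28.7] turn -1.7
```

View pics/t3.png

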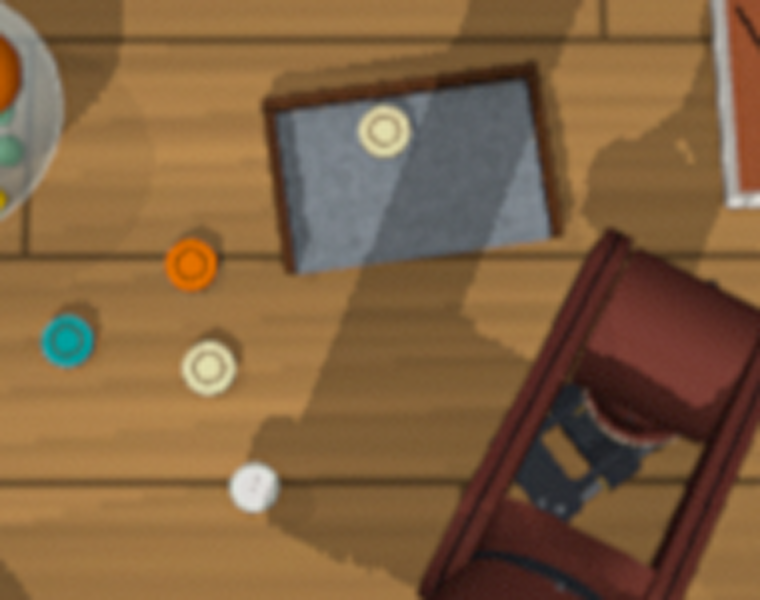

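p2 sits at crop (384,131), well inside the tray. Joint 6 is at its limit, so I'll make the half turn in the air. The grasp is symmetric.

>>> drive_tool(
  commands=[
    [[0,0,-10,9,-0.36],[0,0,-20,18,-0.36],[0,0,-30,26,-0.36],[0,0,-30,34,-0.36],[0,0,-30,43,-0.36],[0,0,-30,51,-0.36],[0,0,-30,60,-0.36],[0,0,-30,68,-0.36],[0,0,-30,77,-0.36],[0,0,-30,85,-0.36]],
  ],
)

```text
time: 6.95
position: [427.6, -192.5, 94.2]
eef_rot: [0.635, 1.466, -0.707]
contact_force: [0.9, 0.5, -0.6]
opening: 27.9
```

```bash
python3 g.py  -250,-143,80,210
```

```text
t 6.95 tray xy [-251.1 -135.7] z 94.2 open 27.9 F [ 0.9  0.5 -0.6] z-head -57.0 x [-0.02  -0.04  -0.999] q6 -1.25
-250,-143,80,210 world [ 430. -200.   80.] -> shift [14.4 -2.4  6.5] turn 93.0
```

>>> drive_tool(
  commands=[
    [[0,0,0,9,-0.36],[0,0,0,18,-0.36],[0,0,0,26,-0.36],[0,0,0,34,-0.36],[0,0,0,43,-0.36],[0,0,0,51,-0.36],[0,0,0,60,-0.36],[0,0,0,68,-0.36],[0,0,0,77,-0.36],[0,0,0,85,-0.36]],
  ],
)

```text
time: 7.95
position: [427.6, -192.5, 94.2]
eef_rot: [1.71, 0.708, -1.774]
contact_force: [0.6, 0.8, 0.5]
opening: 27.7
```

```bash
python3 g.py  -250,-143,60,210 -250,-143,6,210
```

```text
t 7.95 tray xy [-251.1 -135.7] z 94.2 open 27.7 F [0.6 0.8 0.5] z-head -142.0 x [-0.02  -0.04  -0.999] q6 0.23
-250,-143,60,210 world [ 430. -200.   60.] -> shift [34.4  6.   2.2] turn 8.0
-250,-143,6,210 world [ 430. -200.    6.] -> shift [88.4  5.3 -0.1] turn 8.0
```

>>> drive_tool(
  commands=[
    [[35,6,2,8,-0.36],[60,5,0,8,-0.36],[87,5,0,8,-0.36],[87,5,0,8,-0.36]],
  ],
)

```text
time: 8.35
position: [426.1, -197.7, 3.8]
eef_rot: [1.793, 0.608, -1.864]
contact_force: [-1.7, 1.7, 0.5]
opening: 28.0
```

```bash
python3 g.py  -131,-61,6,210 -25,-59,6,210
```

```text
t 8.35 tray xy [-253.3 -140.7] z 3.8 open 28.0 F [-1.7  1.7  0.5] z-head -149.7 x [-0.026 -0.036 -0.999] q6 0.37
-131,-61,6,210 world [ 536. -102.    6.] -> shift [  -8.5   -7.  -145.6] turn 0.3
-25,-59,6,210 world [641. -86.   6.] -> shift [ -11.9   44.8 -238. ] turn 0.3
```

>>> drive_tool(
  commands=[
    [[-2,-1,-10,0,-0.36],[-2,-1,-22,0,-0.36],[-3,-2,-36,0,-0.36],[-4,-3,-50,0,-0.36],[-5,-4,-65,0,-0.36],[-6,-5,-80,0,-0.36],[-7,-5,-95,0,-0.36],[-7,-6,-110,0,-0.36],[-8,-7,-125,0,-0.36],[-8,-7,-136,0,-0.36]],
  ],
)

```text
time: 9.35
position: [532.1, -109.8, 9.6]
eef_rot: [1.797, 0.6, -1.859]
contact_force: [0.2, 0.2, -0.7]
opening: 27.7
```

```bash
python3 - <<'E'
from h import *
p,d=capture("scene");cv2.imwrite("pics/s4.png",cv2.cvtColor(cv2.resize(p[100:300,220:500],None,fx=2.5,fy=2.5,interpolation=2),cv2.COLOR_RGB2BGR))
E
python3 g.py  -25,-55,6,210 -25,-55,6,180
```

```text
t 9.4 tray xy [-135.3  -67.5] z 9.7 open 28.1 F [-0.4  0.1  1.1] z-head -149.8 x [-0.019 -0.04  -0.999] q6 0.62
-25,-55,6,210 world [641. -82.   6.] -> shift [   0.6   44.7 -101.7] turn 0.3
-25,-55,6,180 world [641. -82.   6.] -> shift [   0.6   44.7 -101.7] turn 30.3
```

View pics/s4.png

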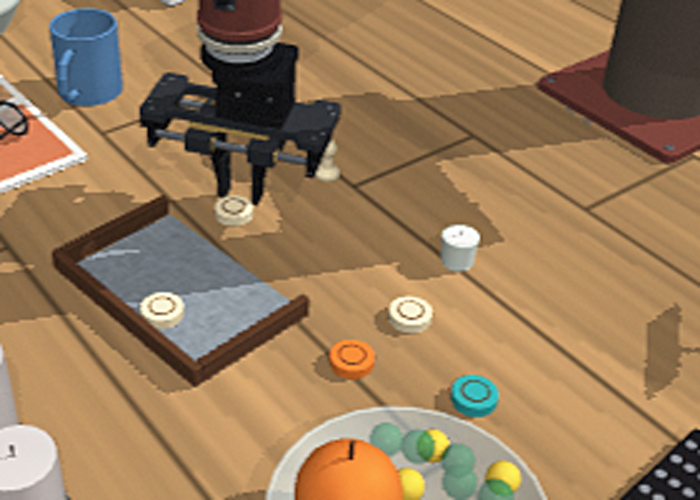

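p1 (crop (235,210)) is nested at the tray mouth. The tips ride a bit high, so I'll back off, lower 4 mm and push in along the tray axis.

>>> drive_tool(
  commands=[
    [[0,0,6,0,-0.36],[4,0,6,0,-0.36],[4,0,0,0,-0.36],[4,5,-12,0,-0.36],[4,10,-24,0,-0.36],[3,16,-36,0,-0.36],[3,21,-48,0,-0.36],[2,26,-60,0,-0.36],[2,31,-71,0,-0.36],[2,34,-78,0,-0.36]],
  ],
)

```text
time: 10.4
position: [614.0, -89.7, 5.1]
eef_rot: [1.797, 0.599, -1.86]
contact_force: [0.4, 0.2, 0.1]
opening: 27.8
```

```bash
python3 g.py  -20,-55,6,210
```

```text
t 10.4 tray xy [-52.5 -59.2] z 5.1 open 27.8 F [0.4 0.2 0.1] z-head -149.8 x [-0.02  -0.04  -0.999] q6 0.69
-20,-55,6,210 world [646. -81.   6.] -> shift [ -1.9  12.8 -30.1] turn 0.2
```

>>> drive_tool(
  commands=[
    [[0,5,-12,0,-0.36],[-1,10,-23,0,-0.36],[-2,13,-30,0,-0.36],[-2,13,-31,0,-0.36],[-2,9,-21,0,-0.36],[-2,5,-12,0,-0.36],[-40,4,-10,0,-0.36],[-80,4,-10,0,-0.36],[-95,4,-10,0,-0.36]],
  ],
)

```text
time: 11.3
position: [626.8, -83.8, 104.2]
eef_rot: [1.801, 0.596, -1.854]
contact_force: [-0.1, -0.5, 1.6]
opening: 27.9
```

```bash
python3 g.py  -145,228,90,-78 -145,228,90,102; python3 -c "
from cell import *;print(observe()['qpos'].round(2))"
```

```text
t 11.3 tray xy [-39. -55.] z 104.2 open 27.9 F [-0.1 -0.5  1.6] z-head -149.8 x [-0.015 -0.042 -0.999] q6 0.69
-145,228,90,-78 world [483. 182.  90.] -> shift [   5.2 -298.1  -51. ] turn -71.9
-145,228,90,102 world [483. 182.  90.] -> shift [   5.2 -298.1  -51. ] turn 108.1
[-0.23  0.35  1.6  -0.05  1.2   0.69]
```

>>> drive_tool(
  commands=[
    [[0,-298,-51,-72,-0.36],[0,-298,-51,-72,-0.36],[0,-298,-51,-72,-0.36],[0,-298,-51,-72,-0.36],[0,-298,-51,-72,-0.36],[0,-298,-51,-72,-0.36],[0,-298,-51,-72,-0.36],[0,-298,-51,-72,-0.36],[0,-298,-51,-72,-0.36],[0,-298,-51,-72,-0.36]],
  ],
)

```text
time: 12.3
position: [481.0, 182.8, 91.3]
eef_rot: [0.909, 1.349, -0.984]
contact_force: [-1.0, 0.1, -0.2]
opening: 27.5
```

```bash
python3 - <<'E'
from h import *
p,d=capture("scene");cv2.imwrite("pics/s5.png",cv2.cvtColor(cv2.resize(p[100:300,220:500],None,fx=2.5,fy=2.5,interpolation=2),cv2.COLOR_RGB2BGR))
E
python3 g.py  -145,228,60,-78  -145,228,6,-78
```

```text
t 12.35 tray xy [-147.   228.8] z 91.4 open 27.6 F [-0.2  0.1 -0.1] z-head -77.9 x [-0.021 -0.04  -0.999] q6 -0.1
-145,228,60,-78 world [483. 182.  60.] -> shift [31.4  2.9  0.2] turn 0.1
-145,228,6,-78 world [483. 182.   6.] -> shift [85.3  4.7 -1.4] turn 0.1
```

View pics/s5.png

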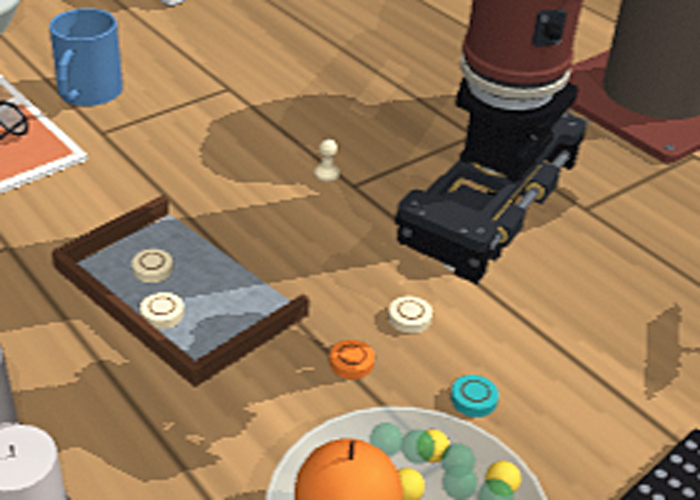

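p1 (152,263) and p2 (162,310) are both in the tray, and p3 is untouched at (410,313). I'll descend on p3's outer side.

>>> drive_tool(
  commands=[
    [[30,3,0,0,-0.36],[60,4,-1,0,-0.36],[85,5,-1,0,-0.36],[85,5,-1,0,-0.36],[85,5,-1,0,-0.36]],
  ],
)

```text
time: 12.85
position: [484.4, 182.0, 6.8]
eef_rot: [0.911, 1.348, -0.986]
contact_force: [-0.2, -0.7, 1.0]
opening: 27.8
```

```bash
python3 g.py -129,153,6,-78 -113,73,6,-78
```

```text
t 12.85 tray xy [-144.1  227.7] z 6.8 open 27.8 F [-0.2 -0.7  1. ] z-head -77.8 x [-0.022 -0.04  -0.999] q6 -0.09
-129,153,6,-78 world [509. 110.   6.] -> shift [ 3.1 -0.9 76.1] turn 0.1
-113,73,6,-78 world [536.  33.   6.] -> shift [  5.6  -2.  157.6] turn 0.1
```

>>> drive_tool(
  commands=[
    [[0,0,10,0,-0.36],[1,0,20,0,-0.36],[1,0,30,0,-0.36],[2,0,43,0,-0.36],[2,-1,56,0,-0.36],[3,-1,69,0,-0.36],[3,-1,82,0,-0.36],[4,-1,95,0,-0.36],[4,-2,108,0,-0.36],[4,-2,118,0,-0.36]],
  ],
)

```text
time: 13.85
position: [523.5, 69.5, 6.4]
eef_rot: [0.91, 1.348, -0.985]
contact_force: [0.1, 0.4, -0.3]
opening: 27.7
```

```bash
python3 g.py -113,73,6,-78
```

```text
t 13.85 tray xy [-120.5  110.9] z 6.4 open 27.7 F [ 0.1  0.4 -0.3] z-head -77.8 x [-0.021 -0.04  -0.999] q6 -0.31
-113,73,6,-78 world [536.  33.   6.] -> shift [ 1.6 -0.6 38.6] turn 0.2
```

>>> drive_tool(
  commands=[
    [[0,0,12,0,-0.36],[1,0,24,0,-0.36],[2,0,34,0,-0.36],[2,0,38,0,-0.36],[2,0,38,0,-0.36],[2,0,25,0,-0.36],[0,0,10,0,-0.36],[-45,0,10,0,-0.36],[-75,0,10,0,-0.36],[-75,0,10,0,-0.36]],
  ],
)

```text
time: 14.85
position: [531.5, 66.5, 86.8]
eef_rot: [0.912, 1.341, -0.977]
contact_force: [-0.3, -0.1, -0.2]
opening: 27.9
```

```bash
python3 g.py -170,50,80,0
```

```text
t 14.85 tray xy [-113.1  106.8] z 86.8 open 27.9 F [-0.3 -0.1 -0.2] z-head -77.6 x [-0.012 -0.04  -0.999] q6 -0.33
-170,50,80,0 world [483.   2.  80.] -> shift [  9.9 -67.5  43.1] turn -77.7
```

>>> drive_tool(
  commands=[
    [[0,-67,43,-78,-0.36],[0,-67,43,-78,-0.36],[0,-67,43,-78,-0.36],[0,-67,43,-78,-0.36],[0,-67,43,-78,-0.36],[0,-67,43,-78,-0.36],[0,-67,43,-78,-0.36],[0,-67,43,-78,-0.36],[0,-67,43,-78,-0.36],[0,-67,43,-78,-0.36]],
  ],
)

```text
time: 15.85
position: [479.1, 2.4, 84.4]
eef_rot: [-0.143, 1.592, 0.083]
contact_force: [-0.5, -0.1, -0.0]
opening: 27.9
```

```bash
python3 - <<'E'
from h import *
p,d=capture("scene");cv2.imwrite("pics/s6.png",cv2.cvtColor(cv2.resize(p[100:300,220:500],None,fx=2.5,fy=2.5,interpolation=2),cv2.COLOR_RGB2BGR))
E
python3 g.py -170,50,6,0
```

```text
t 15.9 tray xy [-173.5   50.3] z 84.6 open 27.8 F [ 0.3 -0.  -0.4] z-head 0.2 x [-0.022 -0.04  -0.999] q6 -1.82
-170,50,6,0 world [483.   2.   6.] -> shift [78.4  2.6  5.7] turn 0.2
```

View pics/s6.png

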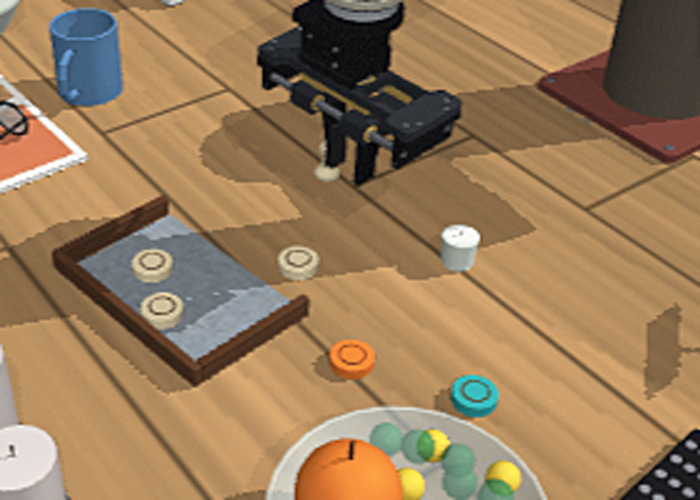

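p3 is now at crop (298,262), just outside the tray mouth.

```bash
python3 - <<'E'
from h import *
import g
for uv in[(298,261),(152,263),(162,308)]:
    w=ray("scene",(220+uv[0]/2.5,100+uv[1]/2.5),12);print(w.round(0),(g.M.T@(w[:2]-[1.5,3]-g.O)).round(0))
E
```

```text
t 15.9 tray xy [-173.5   50.3] z 84.6 open 27.8 F [ 0.3 -0.  -0.4] z-head 0.2 x [-0.022 -0.04  -0.999] q6 -1.82
[546.  17.  12.] [-108.   53.]
[665. -61.  12.] [ -0. -41.]
[690.   0.  12.] [33. 17.]
```

p3 is at tray (-108,53), as planned. I'll descend and push it straight in.

>>> drive_tool(
  commands=[
    [[40,3,3,0,-0.36],[78,4,5,0,-0.36],[78,4,5,0,-0.36],[78,4,15,0,-0.36],[78,4,25,0,-0.36],[78,4,35,0,-0.36],[79,5,47,0,-0.36],[79,5,57,0,-0.36],[79,6,65,0,-0.36]],
  ],
)

```text
time: 16.8
position: [543.7, 13.0, 5.3]
eef_rot: [-0.141, 1.59, 0.079]
contact_force: [0.0, 0.7, -0.7]
opening: 28.2
```

```bash
python3 g.py -27,57,6,0
```

```text
t 16.8 tray xy [-108.2   52.1] z 5.3 open 28.2 F [ 0.   0.7 -0.7] z-head 0.2 x [-0.019 -0.04  -0.999] q6 -1.78
-27,57,6,0 world [624.  29.   6.] -> shift [-2.9  4.5 81.2] turn 0.2
```

>>> drive_tool(
  commands=[
    [[0,1,10,0,-0.36],[-1,1,22,0,-0.36],[-1,2,34,0,-0.36],[-2,2,46,0,-0.36],[-2,3,58,0,-0.36],[-3,4,68,0,-0.36],[-3,4,77,0,-0.36],[-3,4,81,0,-0.36],[-3,4,70,0,-0.36],[-3,4,60,0,-0.36]],
  ],
)

```text
time: 17.8
position: [600.4, 25.3, 5.6]
eef_rot: [-0.141, 1.592, 0.08]
contact_force: [-0.8, -0.4, -0.5]
opening: 27.9
```

>>> drive_tool(
  commands=[
    [[-50,0,0,0,-0.36],[-100,0,-40,0,-0.36],[-130,0,-90,0,-0.36],[-130,0,-140,0,-0.36],[-130,0,-180,0,-0.36],[-130,0,-180,0,-0.36],[-130,0,-180,0,-0.36]],
  ],
)

```text
time: 18.5
position: [424.1, 5.5, 140.4]
eef_rot: [-0.14, 1.59, 0.079]
contact_force: [0.6, 0.2, 0.2]
opening: 27.5
```

```bash
python3 - <<'E'
from h import *
import g
p,d=capture("scene");cv2.imwrite("pics/s7.png",cv2.cvtColor(cv2.resize(p[100:300,220:500],None,fx=2.5,fy=2.5,interpolation=2),cv2.COLOR_RGB2BGR))
p,d=capture("top");cv2.imwrite("pics/t7.png",cv2.cvtColor(cv2.resize(p[140:290,225:415],None,fx=4,fy=4,interpolation=2),cv2.COLOR_RGB2BGR))
E
```

```text
t 18.5 tray xy [-227.7   61. ] z 140.4 open 27.5 F [0.6 0.2 0.2] z-head 0.1 x [-0.019 -0.04  -0.999] q6 -1.83
```

View pics/s7.png

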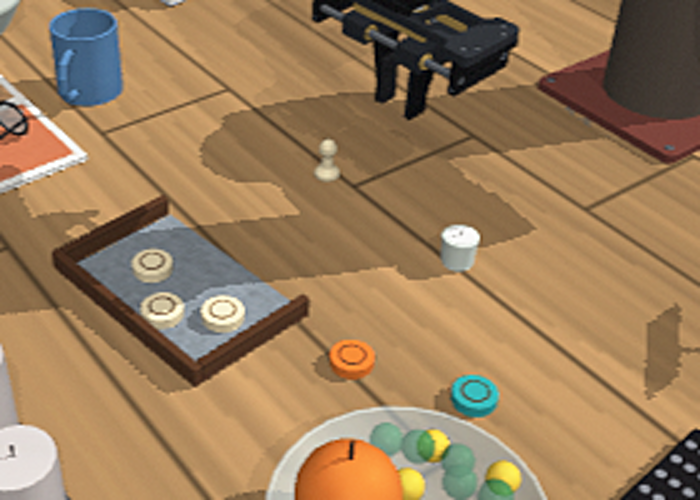

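View pics/t7.png

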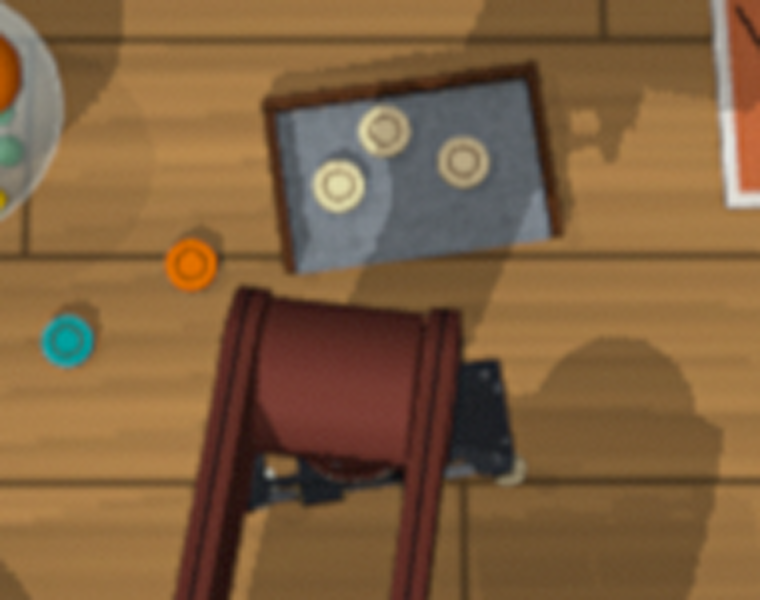

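All three pieces lie flat and well inside the tray in both views. In the top crop they are at (384,131), (462,162) and (338,186). The pawn, votive, mug and look-alikes haven't visibly moved, and the arm is clear, so I'm handing in.

```bash
python3 -c "
from cell import *;print(job_done())"
```

```text
the job is handed in; nothing more can be done
None
```

All three draughts pieces are in the tray. I pushed each one along the tabletop between half-closed fingertips and handed the job in at about 18.6 s of the 67 s allowed. No verdict was reported.

- **Pieces:** In the final scene and top pictures, all three lie flat and well inside the tray. Measured mid-job, p1 was at about (0, -41) mm and p2 at (33, 17) mm in the tray frame. I did not measure p3 after its final push. From where the fingers stopped, it should be near (-3, 57) mm.
- **Everything else:** The pawn, votive, mug and the orange and turquoise look-alikes showed no visible movement in the final pictures. I judged that by eye. The remote, fruit bowl and glasses were only partly in the cropped views, but the fingers never went near them. The arm was clear of everything, with the tool 140 mm up.
- **What went off plan:**
  - Joint 6 reached its limit on the way to p1, so I made a half turn in the air, which left the tool tilted about 2.6° from then on.
  - The tips rode up to nearly 10 mm partway through p1's push, so I backed off and lowered them before finishing.
  - The two cameras disagreed by about 3–7 mm.

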